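# Clamp a flat bar with a pull-out captive screw

## Task

Push the flat bar along its channel until it is fully home against the end stop, then clamp it: pull the spring-loaded wing screw gently up until its thread meets the bush, keep pulling lightly while turning it clockwise so that the thread catches, and drive it until the jaw pinches the bar against the bridge and then about another quarter turn, not more. Let go of it clamped, and leave the hex nut, brass fitting and soapstone beside the clamp where they are.

Things in the scene. Friction and masses are not known exactly. Their poses are not given: they have to be found in the camera images.
- clamp: Fixed grey steel pull-up clamp, 138 x 112 x 58 mm. Origin under the screw's axis on the bench top, z up, x along the channel towards its end stop. Dark base plate: x -86..52, y -40..72, z 0..10 mm. A bridge (x -17..17, y -37..69 mm) crosses channel and screw, underside z 46 (2 mm over the bar), top z 58.
- flat_bar: Loose rusty flat steel bar 85 x 32 x 10 mm, lying in the channel and sticking out at its open (-x) end. Origin at the middle of its underside, y along its length. Fully home its end touches the stop and its origin is at x = -20.5 mm in the clamp's frame; it starts 18 to 36 mm short of that. About 0.2 kg; pushing takes 1 to 3 N.
- bush: Brass threaded bush round the screw, radius 17 mm, 8 mm high, origin on the axis at the bridge top (z 58 mm). Thread hidden inside: three starts, 2.9 mm rise per rad, climbs when turned clockwise seen from above. The height (5 to 16 mm of pull) and angle where the threads meet vary and must be felt. Over 40 N between the threads before the bar is pinched spoils them.
- wing: Steel wing knob on the captive screw: an upright flat bar 44 mm long (its x), 12 mm thick (its y, take it across this), 30 mm high, from 4 to 34 mm over its origin. The origin is on the screw's axis, 69 mm over the bench at rest, and rises and turns with the screw. At rest its underside is 7 mm over the bush. Starts at any angle.
- screw (a joint): Pull of the captive screw, m: 0 at rest, at most 0.03. A spring holds it down with 6 N plus 0.2 N per mm, and its weight adds 2.5 N. Free, it drops back to 0 unless the thread has caught. Turned clockwise 140 degrees while pulled 4 to 10 N against the bush, the thread is sure to catch. The jaw touches the bar at 0.016 and pinches it against the bridge at 0.018.
- screw_turn (a joint): Turn of the screw, rad, growing clockwise seen from above; no stops. It turns with about 0.2 to 0.4 N m and stays where it is left.
- jaw: Steel jaw plate 28 x 56 x 7 mm low in the clamp, carried up by the screw; its top passes between the ledges and lifts the bar against the bridge. Origin on the screw's axis at its underside, 11 mm over the bench at rest.
- jaw_spring (a joint): How far the jaw's strong spring (disc springs) is pressed together, m: 0 until the bar is pinched, then growing by 2.9 mm per rad of turning. The clamping force is 10 N plus 2 N per mm; at most 0.01.
- hex_nut: Bystander: rusty hex nut, 34 x 30 x 14 mm, lying behind the clamp. Origin at the middle of its underside.
- brass_fitting: Bystander: upright round brass fitting, 42 mm wide, 56 mm high, behind the clamp. Origin at the middle of its underside.
- soapstone: Bystander: white soapstone stick 12 x 90 x 8 mm lying on the screw's side of the clamp. Origin at the middle of its underside.
- end_stop (a point): Channel end stop: this point is the middle of its face, at x 22, y 34, z 39 mm in the clamp's frame; same axes. The channel runs along x at y = 34: two ledges 34 mm high (clamp x -80..34) carry the bar's edges; guide strips 8 mm higher (x -45..34, 35 mm apart) keep it straight.
- stem: The captive screw's threaded steel stem, 12 mm thick, under the wing and inside the bush, out of sight. Origin on the axis 67 mm over the bench at rest; it lifts and turns with the wing, and touches nothing but the bush's thread.

How it is judged:
By the outcome, as a careful person would: the job done as asked, in the order asked, and still so for the second after the job is handed in, with the robot touching nothing.
It also fails if it takes over 72 s, if anything falls off the work surface, if the arm or the gripper's body presses on something with over 40 N, if the wrist force passes 120 N, or if a joint passes its speed limit or range.

## Robot

A 6-joint arm with a two-finger parallel gripper is mounted at the origin on a cart in front of the work surface, level with it; the furniture and walls round the work are solid. World frame = base frame: x ahead of the robot, y to its left, z up, the work surface at z = 0. Lengths are in mm, angles in rad, forces in N, time in s.
With the tool pointing down it reaches from about 300 to 775 mm from the base axis. Payload 14.6 kg.
Tool frame: the origin (TCP) lies between the finger pads; the fingertips stand 8 mm ahead of it and the grasp point (between the pads) lies 11 mm behind it; y points along the fingers, x is the direction in which the jaws open and shut, and the axes are right-handed (so a half turn about y gives the same grasp; the last joint's range is limited). The gripper opens to 94 mm and grips with 3 to 60 N. Pads are 16 mm wide; open, the fingers measure 119 mm over their backs; the gripper's body (75 mm by 177 mm) begins 78 mm behind the grasp point.
Start: joints at [1.173, 0.3, 1.521, -0, 1.321, -0.067], TCP at [178.637, 520.171, 213.446] pointing down, gripper open.
Joint ranges: [-3.03, 3.03], [-0.79, 2.21], [0.23, 2.52], [-1.04, 4.18], [0, 3.07], [-2.55, 2.55]. Speed limits (rad/s): [2.22, 2.22, 2.57, 3.14, 3.14, 3.14].

## Interface

Orientations are given as [roll, pitch, yaw] about the fixed x, y, z axes, in that order (R = Rz(yaw) Ry(pitch) Rx(roll)).
In Python, from cell import read_state, imaging, order gives the robot as it stands. The module is installed in compiled form; this text tells all that it offers.
- The arm moves only by the shell command python3 -m handwheel 'ROWS' [FORCE]. ROWS is JSON, a list that holds one entry, the list of rows, each a list of 7 numbers: the shift along the tool's x, y, z in mm, then the turn, a rotation vector about the tool's x, y, z in degrees, then the opening, from -1 (shut) to 1 (fully open), so that 0 is half open. A call has 1 to 5 rows; each row is the pose to reach, as a shift and turn from the pose measured when the call began, along the tool's axes at that moment; what a row does not reach only later rows make up. A row lasts 1/12 s, in which the tool goes at most 41.7 mm and 7.16 degrees, less where a joint would pass 70% of its speed; a pose out of reach is approached as far as the arm can. A call with a gripper value outside its range is refused whole. The fingers move at their own pace and stop on an object; FORCE is the grip in N (left out, the last holds). Time passes only in rows, so rows that repeat a pose let the fingers close. It gives the time, the measured TCP pose, the force and the opening at its end, in the units of the state.
- read_state(): the state, without advancing time (a new reading comes with each control period).
- imaging.camera(name): name is "scene" or "top" or "wrist"; returns (picture, depth): 400x640x3 uint8, red, green, blue; 400x640 float32, mm along the optical axis (not along the pixel's ray), 0 where there is no reading.
- imaging.get_calibration(name): a dict with "mtx" (3x3 intrinsics, pixels), "dist" ([k1, k2, p1, p2, k3] as OpenCV has them; the pictures are not rectified), "world_from_camera" (4x4, takes a point from camera to world coordinates); the wrist camera has in their place "hand_eye" (4x4, takes a point from camera to tool coordinates, whose origin is the TCP and whose axes are the tool frame's). Camera axes: x right, y down, z forward; pixel columns grow to the right and rows downward; lengths in mm; the calibration is good to about 2 mm. A picture is of the moment at which its call begins: read the wrist's pose just before it. get_calibration takes no time and is no camera call.
- order.sign_off(): hands the job in, once; it reports no verdict.
The state is a dict: "clock": time; "joints": joint angles; "qd": joint speeds; "effort": joint torques, N m; "eef_pos": TCP position; "eef_rot": TCP orientation; "wrist_force": force on the tool from outside, world axes, zero at the start; "moment": the same for the moment, N m; "finger_gap": finger opening in mm.
Only numpy, scipy, OpenCV 4.12 (cv2) and the standard library are available. Lean on these libraries where they do the work, as an engineer would, in place of code of your own. Each camera call takes 0.05 s, during which the arm holds its last target.

## Working session

There is one attempt and no reset: what is moved stays moved. The work goes in short steps, Python scripts to look and compute and a shell command to move; the robot and the scene stay as the last step left them, time stands still between calls to the robot, and variables do not carry over. Pictures are saved under pics/ and viewed, and the job is handed in when it is done.

```bash
mkdir -p pics; ls; python3 - <<'E'
from cell import read_state, imaging
import cv2,json
s=read_state();print(s)
for n in("scene","top","wrist"):
    p,d=imaging.camera(n);cv2.imwrite(f"pics/{n}0.png",p[:,:,::-1])
    import numpy as np
    np.save(f"pics/{n}0_d.npy",d)
    c=imaging.get_calibration(n);print(n,{k:np.round(v,4).tolist() for k,v in c.items()})
E
```

```text
pics
{'clock': 0.0, 'joints': array([ 1.17341042e+00,  3.00489435e-01,  1.52158964e+00, -1.19584163e-06,
        1.32068655e+00, -6.65841559e-02]), 'qd': array([-4.69327785e-04,  8.86077004e-06, -2.66358255e-03,  4.28662870e-04,
        1.76535080e-04,  1.47832626e-04]), 'effort': array([ 1.02352151e-03, -5.31776798e+01, -3.52749896e+01,  7.09126191e-02,
        2.40256899e-02, -7.01363865e-05]), 'eef_pos': array([178.5370432 , 519.94719386, 212.87264626]), 'eef_rot': array([-1.57071944e+00,  1.17044712e-03,  1.23999492e+00]), 'wrist_force': array([0.22065103, 0.46565184, 0.30571666]), 'moment': array([-0.03753566,  0.00746149, -0.02869123]), 'finger_gap': 94.41077380517527}
scene {'mtx': [[481.1146, 0.0, 319.4394], [0.0, 481.1146, 200.1273], [0.0, 0.0, 1.0]], 'dist': [0.024, 0.0, 0.0, 0.0, 0.0], 'world_from_camera': [[0.8472, -0.2726, 0.456, 225.9375], [-0.531, -0.4086, 0.7424, -886.0011], [-0.016, -0.8711, -0.4909, 482.3185], [0.0, 0.0, 0.0, 1.0]]}
top {'mtx': [[498.2602, 0.0, 315.1399], [0.0, 498.2602, 191.9441], [0.0, 0.0, 1.0]], 'dist': [-0.047, 0.0, 0.0, 0.0, 0.0], 'world_from_camera': [[0.0012, -0.9922, 0.1243, 484.1046], [-0.9996, -0.0048, -0.0286, -226.8597], [0.029, -0.1242, -0.9918, 915.7357], [0.0, 0.0, 0.0, 1.0]]}
wrist {'mtx': [[290.1894, 0.0, 319.1383], [0.0, 290.1894, 201.3706], [0.0, 0.0, 1.0]], 'dist': [-0.0082, 0.0, 0.0, 0.0, 0.0], 'hand_eye': [[1.0, -0.0002, 0.0003, -0.1976], [-0.0003, -0.2365, 0.9716, -172.0471], [-0.0002, -0.9716, -0.2365, 68.2513], [0.0, 0.0, 0.0, 1.0]]}
```

View pics/scene0.png

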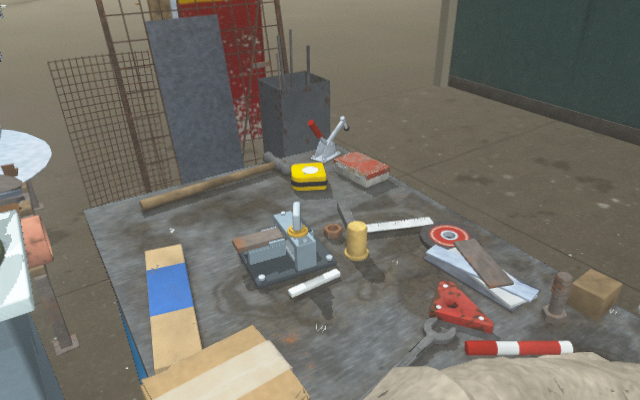

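View pics/top0.png

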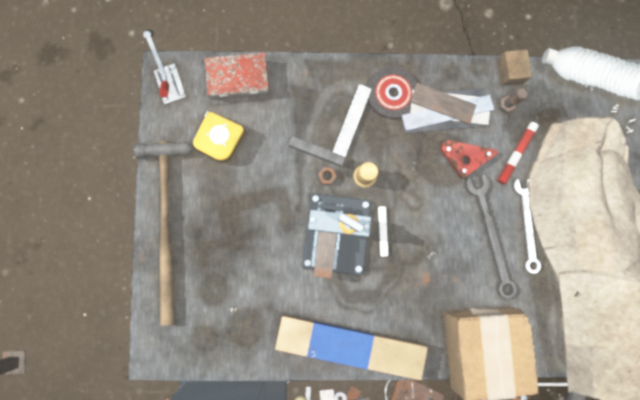

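View pics/wrist0.png

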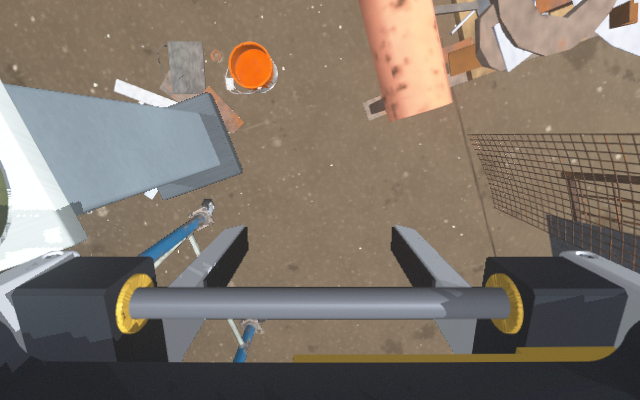

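```bash
cat > h.py <<'E'
import numpy as np,cv2
from cell import read_state,imaging
from scipy.spatial.transform import Rotation as Ro
def T(name,st=None):
    c=imaging.get_calibration(name)
    if name!="wrist": return c,c["world_from_camera"]
    st=st or read_state();M=np.eye(4);M[:3,:3]=Ro.from_euler('xyz',st["eef_rot"]).as_matrix();M[:3,3]=st["eef_pos"]
    return c,M@np.array(c["hand_eye"])
def plane(name,uv,z,st=None):
    c,W=T(name,st);W=np.array(W)
    p=cv2.undistortPoints(np.array(uv,float).reshape(-1,1,2),np.array(c["mtx"]),np.array(c["dist"])).reshape(-1,2)
    d=np.c_[p,np.ones(len(p))]@W[:3,:3].T;o=W[:3,3]
    return o+d*((z-o[2])/d[:,2])[:,None]
def proj(name,P,st=None):
    c,W=T(name,st);I=np.linalg.inv(W);P=np.atleast_2d(np.array(P,float))
    r,_=cv2.Rodrigues(I[:3,:3]);return cv2.projectPoints(P,r,I[:3,3],np.array(c["mtx"]),np.array(c["dist"]))[0].reshape(-1,2)
E
python3 - <<'E'
import cv2
p=cv2.imread("pics/top0.png")[180:290,290:400]
cv2.imwrite("pics/topz.png",cv2.resize(p,None,fx=5.4,fy=5.4,interpolation=cv2.INTER_CUBIC))
p=cv2.imread("pics/scene0.png")[190:300,225:375]
cv2.imwrite("pics/scenez.png",cv2.resize(p,None,fx=5,fy=5,interpolation=cv2.INTER_CUBIC))
E
```

```text
(no output)
```

View pics/topz.png

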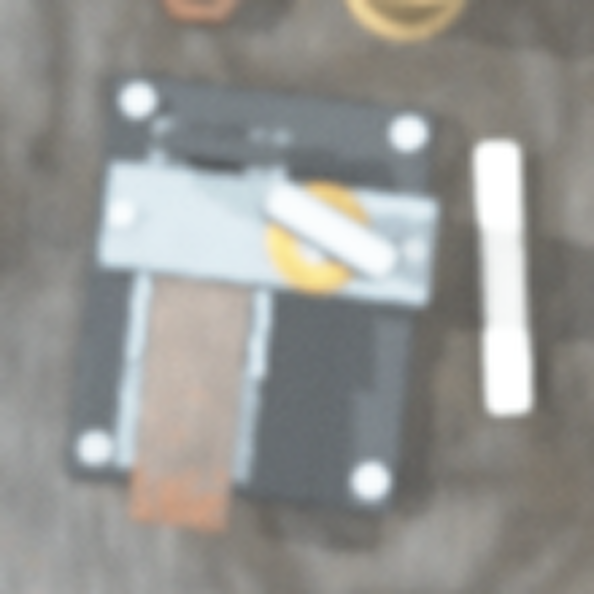

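View pics/scenez.png

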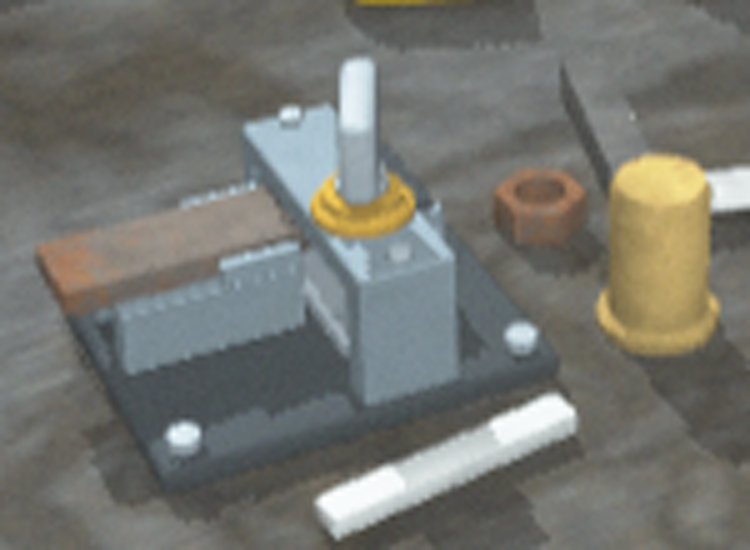

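```bash
python3 - <<'E'
from h import *
f=lambda L:[(290+(a+.5)/5.4-.5,180+(b+.5)/5.4-.5) for a,b in L]
br=plane("top",f([(110,162),(440,203),(430,303),(98,265)]),58)[:,:2]
B=np.array([(17,69),(17,-37),(-17,-37),(-17,69)],float)
ba=plane("top",f([(440,117),(70,478),(398,508)]),10)[:,:2];BA=np.array([(52,-40),(-86,72),(-86,-40)],float)
P=np.r_[br,ba];Q=np.r_[B,BA]
pc,qc=P.mean(0),Q.mean(0);H=(Q-qc).T@(P-pc)
th=np.arctan2(H[0,1]-H[1,0],H[0,0]+H[1,1]);R=np.array([[np.cos(th),-np.sin(th)],[np.sin(th),np.cos(th)]])
t=pc-R@qc;print("clamp",t,th,np.degrees(th));print((P-(Q@R.T+t)).round(1))
inv=lambda p:((p[:,:2]-t)@R).round(1)
print("bush",plane("top",f([(320,238)]),66),inv(plane("top",f([(320,238)]),66)))
b=plane("top",f([(130,525),(228,532)]),44);print("bar end",b,inv(b))
w=plane("top",f([(275,200),(388,265)]),103);print("wing",w,w.mean(0),inv(w),np.degrees(np.arctan2(*(w[0]-w[1])[1::-1])))
# end point guesses
np.savez("clamp.npz",t=t,th=th)
# yellow bush in scene, check
for n in("scene",):
    print(proj(n,[[*t,103],[*t,66],[*t,0]]))
E
```

```text
clamp [ 536.47713115 -310.07588293] -0.11197369910972875 -6.415620375455241
[[-0.3  0.7]
 [-1.2  0.2]
 [ 0.6 -0. ]
 [ 0.6  0.7]
 [-2.8 -0.1]
 [ 0.3 -1.6]
 [ 2.9  0.1]]
bush [[ 536.18374872 -309.10937235   66.        ]] [[-0.4  0.9]]
bar end [[ 445.40492784 -249.63624762   44.        ]
 [ 443.17352755 -281.05912999   44.        ]] [[-97.3  49.9]
 [-96.   18.4]]
wing [[ 545.40441546 -291.92618643  103.        ]
 [ 525.78945668 -326.12073597  103.        ]] [ 535.59693607 -309.0234612   103.        ] [[  6.8  19. ]
 [ -8.8 -17.1]] 60.160200821345576
[[296.08782239 206.79427442]
 [297.00315219 226.68723423]
 [298.52989105 259.96243784]]
```

```bash
cat >> h.py <<'E'
def togo(xyz,yaw):
    s=read_state();M=Ro.from_euler('xyz',s["eef_rot"]);G=Ro.from_euler('xyz',[-np.pi/2,0,np.radians(yaw)])
    print("t",round(s["clock"],2),"pos",s["eef_pos"].round(1),"rpy",np.degrees(s["eef_rot"]).round(1),"F",s["wrist_force"].round(1),"gap",round(s["finger_gap"],1),"j6",np.degrees(s["joints"][5]).round(0))
    print("shift",M.inv().apply(np.array(xyz)-s["eef_pos"]).round(1),"turn",np.degrees((M.inv()*G).as_rotvec()).round(1))
def cl(X,Y):
    c=np.load("clamp.npz");t=c["t"];th=float(c["th"]);return t+np.array([np.cos(th)*X-np.sin(th)*Y,np.sin(th)*X+np.cos(th)*Y])
E
cat > go.py <<'E'
import sys
from h import *
a=[float(v) for v in sys.argv[1:5]];togo(a[:3],a[3])
E
python3 go.py 400 100 200 10; python3 go.py 416 -262 120 -6.4
```

```text
t 0.15 pos [178.6 520.  213. ] rpy [-90.    0.1  71. ] F [ 0.2 -0.1 -0.7] gap 93.9 j6 -4.0
shift [-325.3   13.3 -345.9] turn [ 0. 61. -0.]
t 0.15 pos [178.6 520.  213. ] rpy [-90.    0.1  71. ] F [ 0.2 -0.1 -0.7] gap 93.9 j6 -4.0
shift [-662.4   93.6 -478.6] turn [ 0.  77.4 -0. ]
```

```bash
python3 -m handwheel '[[[-325,13,-346,0,61,0,-1],[-325,13,-346,0,61,0,-1],[-325,13,-346,0,61,0,-1],[-325,13,-346,0,61,0,-1],[-325,13,-346,0,61,0,-1]]]' 45
python3 go.py 416 -262 120 -6.4;python3 go.py 400 100 200 10
```

```text
clock: 0.57
eef_pos: [276.1, 334.2, 207.5]
eef_rot: [-1.571, 0.0, 0.609]
wrist_force: [1.8, 0.6, 0.3]
finger_gap: 64.2
t 0.57 pos [276.1 334.2 207.5] rpy [-90.    0.   34.9] F [1.8 0.6 0.3] gap 64.2 j6 11.0
shift [-226.4   87.8 -568.9] turn [ 0.  41.3 -0. ]
t 0.57 pos [276.1 334.2 207.5] rpy [-90.    0.   34.9] F [1.8 0.6 0.3] gap 64.2 j6 11.0
shift [ -32.4    7.6 -262.9] turn [ 0.  24.9 -0. ]
```

```bash
python3 -m handwheel '[[[-60,10,-263,0,25,0,-1],[-60,10,-263,0,25,0,-1],[-60,10,-263,0,25,0,-1],[-60,10,-263,0,25,0,-1],[-60,10,-263,0,25,0,-1]]]' 
python3 go.py 416 -262 120 -6.4
```

```text
clock: 0.98
eef_pos: [353.8, 141.0, 200.0]
eef_rot: [-1.571, -0.0, 0.169]
wrist_force: [1.2, -0.1, -0.5]
finger_gap: 30.8
t 0.98 pos [353.8 141.  200. ] rpy [-90.   -0.    9.7] F [ 1.2 -0.1 -0.5] gap 30.8 j6 7.0
shift [  -6.3   80.2 -407.7] turn [ 0.  16.1  0. ]
```

```bash
python3 -m handwheel '[[[0,20,-408,0,16,0,-1],[0,20,-408,0,16,0,-1],[0,20,-408,0,16,0,-1],[0,20,-408,0,16,0,-1],[0,20,-408,0,16,0,-1]]]' 
python3 go.py 416 -262 120 -6.4
```

```text
clock: 1.4
eef_pos: [388.2, -64.4, 190.0]
eef_rot: [-1.571, -0.001, -0.111]
wrist_force: [0.6, 0.6, 0.5]
finger_gap: 0.7
t 1.4 pos [388.2 -64.4 190. ] rpy [-90.   -0.   -6.4] F [0.6 0.6 0.5] gap 0.7 j6 -8.0
shift [  49.4   70.1 -193.3] turn [0. 0. 0.]
```

```bash
python3 -m handwheel '[[[49,70,-193,0,0,0,-1],[49,70,-193,0,0,0,-1],[49,70,-193,0,0,0,-1],[49,70,-193,0,0,0,-1],[49,70,-193,0,0,0,-1]]]' 
python3 go.py 416 -262 44.5 -6.4
python3 - <<'E'
from h import *
s=read_state();p,d=imaging.camera("wrist");cv2.imwrite("pics/w1.png",p[:,:,::-1])
q=[[*cl(-63,34),44],[*cl(-97,34),44],[*cl(0,0),103],[*cl(0,0),66]];print(proj("wrist",q,s))
E
```

```text
clock: 1.82
eef_pos: [414.6, -259.4, 120.8]
eef_rot: [-1.571, -0.001, -0.111]
wrist_force: [0.5, 0.3, -0.1]
finger_gap: 0.3
t 1.82 pos [ 414.6 -259.4  120.8] rpy [-90.   -0.   -6.4] F [ 0.5  0.3 -0.1] gap 0.3 j6 -30.0
shift [ 1.6 76.3 -2.4] turn [0. 0. 0.]
[[390.58653595 212.5932461 ]
 [352.47312529 212.59606541]
 [494.15859678 280.08444174]
 [468.63859637 258.29732175]]
```

View pics/w1.png

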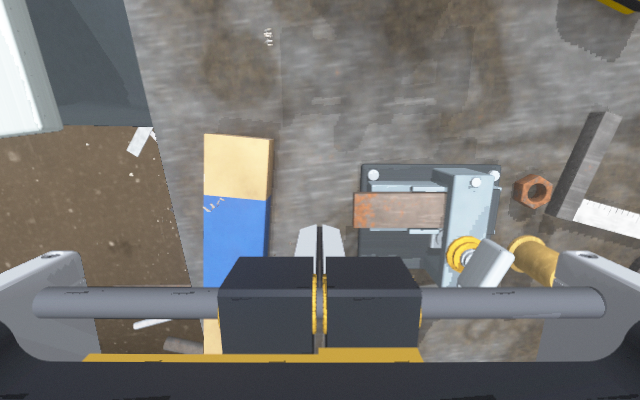

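```bash
python3 -m handwheel '[[[1.5,76,-2.5,0,0,0,-1],[1.5,76,-2.5,0,0,0,-1],[1.5,76,-2.5,0,0,0,-1],[1.5,76,-2.5,0,0,0,-1]]]' 
python3 go.py 416 -262 44.5 -6.4
python3 - <<'E'
from h import *
s=read_state();p,d=imaging.camera("wrist");cv2.imwrite("pics/w2.png",p[:,:,::-1])
E
```

```text
clock: 2.2
eef_pos: [414.7, -265.9, 41.4]
eef_rot: [-1.569, 0.005, -0.114]
wrist_force: [0.3, 0.2, 0.8]
finger_gap: 0.8
t 2.2 pos [ 414.7 -265.9   41.4] rpy [-89.9   0.3  -6.5] F [0.3 0.2 0.8] gap 0.8 j6 -30.0
shift [ 0.8 -3.1  4. ] turn [-0.1 -0.1 -0.3]
```

View pics/w2.png

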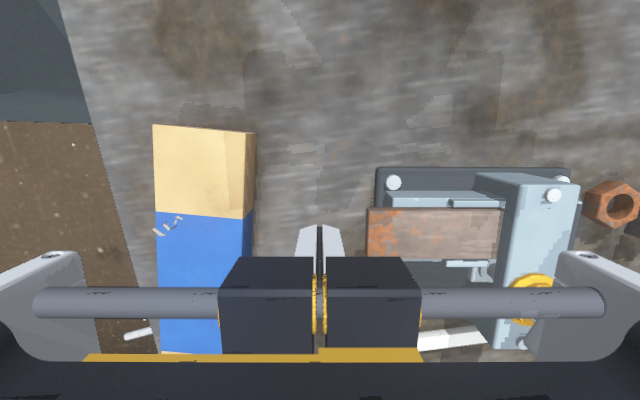

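```bash
python3 -m handwheel '[[[1,-3.3,4,0,0,0,-1],[4,-3.3,4,0,0,0,-1],[8,-3.3,4,0,0,0,-1],[11,-3.3,4,0,0,0,-1],[14,-3.3,4,0,0,0,-1]]]' 
python3 go.py 416 -262 44.8 -6.4
```

```text
clock: 2.67
eef_pos: [430.9, -264.1, 47.2]
eef_rot: [-1.572, 0.001, -0.113]
wrist_force: [-0.4, 0.1, -0.1]
finger_gap: 0.5
t 2.67 pos [ 430.9 -264.1   47.2] rpy [-90.    0.   -6.5] F [-0.4  0.1 -0.1] gap 0.5 j6 -29.0
shift [-15.    2.5   0.4] turn [ 0.  -0.1 -0. ]
```

```bash
python3 -m handwheel '[[[3,2,0.5,0,0,0,-1],[6,2.3,0.5,0,0,0,-1],[9,2.3,0.5,0,0,0,-1],[12,2.3,0.5,0,0,0,-1],[15,2.3,0.5,0,0,0,-1]]]' 
python3 go.py 416 -262 44.8 -6.4
```

```text
clock: 3.08
eef_pos: [445.7, -265.3, 45.0]
eef_rot: [-1.571, 0.002, -0.113]
wrist_force: [-6.2, 0.0, 5.3]
finger_gap: 0.5
t 3.08 pos [ 445.7 -265.3   45. ] rpy [-90.    0.1  -6.5] F [-6.2  0.   5.3] gap 0.5 j6 -28.0
shift [-29.9   0.2  -0. ] turn [ 0.  -0.1 -0.1]
```

```bash
python3 - <<'E'
from h import *
p,d=imaging.camera("scene");cv2.imwrite("pics/s3.png",cv2.resize(p[190:300,205:375,::-1],None,fx=4.5,fy=4.5,interpolation=cv2.INTER_CUBIC))
p,d=imaging.camera("wrist");cv2.imwrite("pics/w3.png",p[:,:,::-1])
print(read_state()["wrist_force"])
E
```

```text
[-1.33341327  0.34794133  4.80987042]
```

View pics/s3.png

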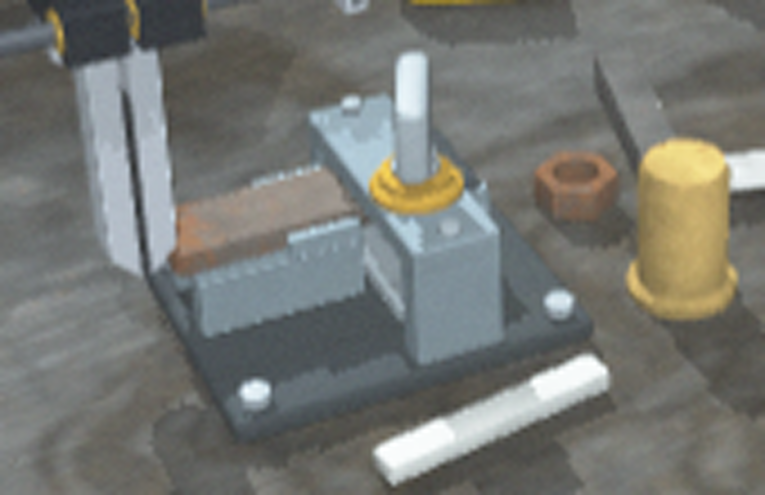

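View pics/w3.png

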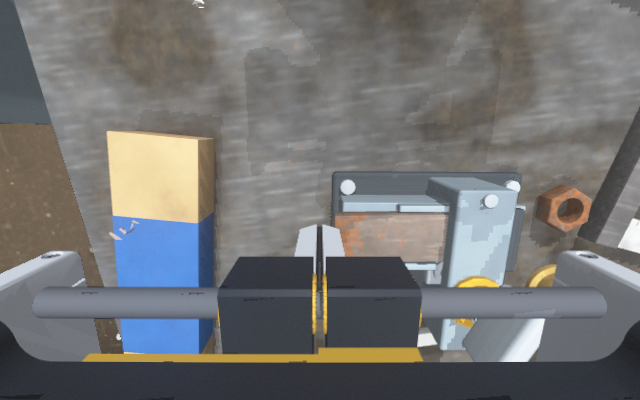

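```bash
python3 -m handwheel '[[[3,0,0,0,0,0,-1],[6,0,0,0,0,0,-1],[9,0,0,0,0,0,-1],[12,0,0,0,0,0,-1],[12,0,0,0,0,0,-1]]]' 
python3 go.py 416 -262 44.8 -6.4
```

```text
clock: 3.6
eef_pos: [458.3, -266.8, 45.0]
eef_rot: [-1.571, 0.001, -0.113]
wrist_force: [-2.2, -0.3, 4.9]
finger_gap: 0.3
t 3.6 pos [ 458.3 -266.8   45. ] rpy [-90.    0.1  -6.5] F [-2.2 -0.3  4.9] gap 0.3 j6 -28.0
shift [-42.5   0.3   0. ] turn [ 0.  -0.1 -0.1]
```

```bash
python3 -m handwheel '[[[2,0,0,0,0,0,-1],[3.5,0,0,0,0,0,-1],[5,0,0,0,0,0,-1],[6,0,0,0,0,0,-1]]]' 
python3 go.py 416 -262 44.8 -6.4
python3 - <<'E'
from h import *
s=read_state();p,d=imaging.camera("wrist");cv2.imwrite("pics/w4.png",cv2.resize(p[150:320,250:570,::-1],None,fx=2.5,fy=2.5))
print(proj("wrist",[[*cl(-63,18),44],[*cl(-63,50),44]],s))
E
```

```text
clock: 3.93
eef_pos: [464.0, -267.5, 45.0]
eef_rot: [-1.571, 0.002, -0.113]
wrist_force: [-4.5, 0.4, 5.6]
finger_gap: 0.5
t 3.93 pos [ 464.  -267.5   45. ] rpy [-90.    0.1  -6.5] F [-4.5  0.4  5.6] gap 0.5 j6 -27.0
shift [-48.3   0.3   0.1] turn [ 0.  -0.1 -0.1]
[[340.43850538 264.56427827]
 [341.27881377 217.25143362]]
```

View pics/w4.png

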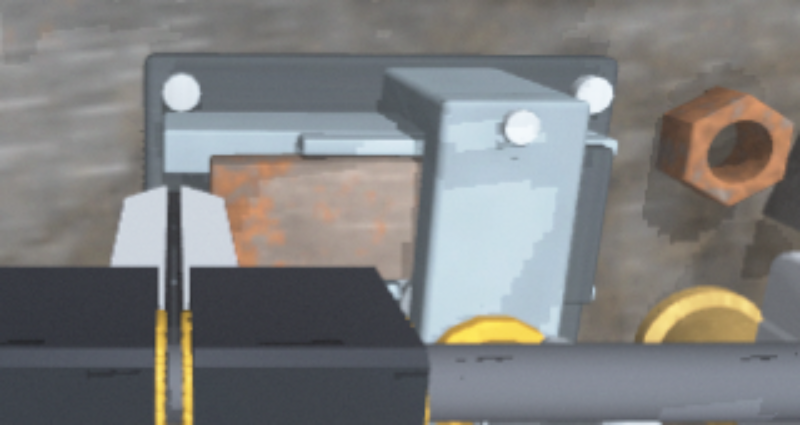

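```bash
python3 -m handwheel '[[[1,0,0,0,0,0,-1],[2,0,0,0,0,0,-1],[3,0,0,0,0,0,-1],[3,0,0,0,0,0,-1]]]' 
python3 -m handwheel '[[[0.7,0,0,0,0,0,-1],[1.4,0,0,0,0,0,-1]]]'
```

```text
clock: 4.32
eef_pos: [467.0, -267.9, 45.0]
eef_rot: [-1.571, 0.003, -0.113]
wrist_force: [-4.0, 0.3, 4.8]
finger_gap: 0.2
clock: 4.48
eef_pos: [468.1, -268.0, 45.0]
eef_rot: [-1.571, 0.004, -0.113]
wrist_force: [-5.1, 0.9, 6.2]
finger_gap: 0.6
```

```bash
python3 -m handwheel '[[[0.6,0,0,0,0,0,-1],[1.2,0,0,0,0,0,-1],[1.2,0,0,0,0,0,-1]]]' 
python3 -m handwheel '[[[0.5,0,0,0,0,0,-1],[1.0,0,0,0,0,0,-1],[1.0,0,0,0,0,0,-1]]]'
```

```text
clock: 4.73
eef_pos: [468.5, -268.1, 45.0]
eef_rot: [-1.571, 0.006, -0.113]
wrist_force: [-8.5, 1.4, 8.3]
finger_gap: 0.3
clock: 4.98
eef_pos: [468.6, -268.1, 45.0]
eef_rot: [-1.57, 0.009, -0.113]
wrist_force: [-11.0, 1.7, 9.4]
finger_gap: 0.7
```

```bash
python3 -m handwheel '[[[0.7,0,0,0,0,0,-1],[1.4,0,0,0,0,0,-1],[1.4,0,0,0,0,0,-1]]]'
python3 - <<'E'
from h import *
s=read_state();p,d=imaging.camera("wrist");cv2.imwrite("pics/w5.png",cv2.resize(p[150:320,250:570,::-1],None,fx=2.5,fy=2.5))
print(proj("wrist",[[*cl(-63,18),44],[*cl(-63,50),44]],s))
E
```

```text
clock: 5.23
eef_pos: [468.6, -268.1, 44.9]
eef_rot: [-1.569, 0.012, -0.113]
wrist_force: [-13.8, 2.5, 12.1]
finger_gap: 0.7
[[333.31380833 264.59793888]
 [333.84729644 217.19675659]]
```

View pics/w5.png

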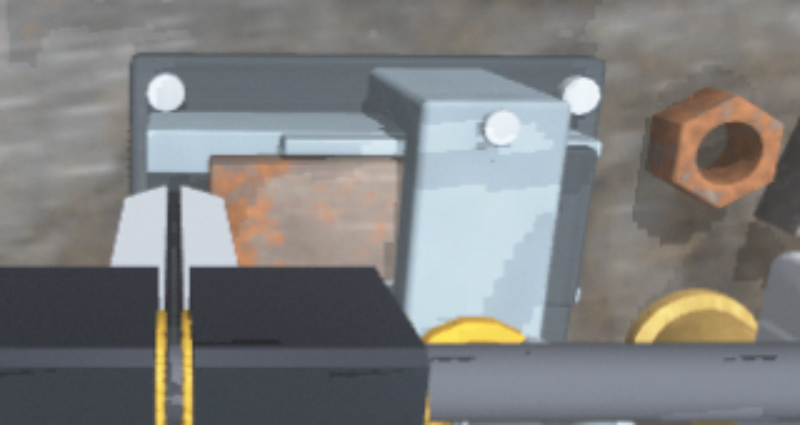

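```bash
python3 -m handwheel '[[[-4,0,0,0,0,0,-1],[-8,0,0,0,0,0,-1],[-10,-50,0,0,0,0,-0.2],[-10,-110,0,0,10,0,-0.2],[-10,-110,0,0,24,0,-0.2]]]'
python3 go.py 536 -309.5 150 -30
```

```text
clock: 5.7
eef_pos: [460.5, -267.6, 158.4]
eef_rot: [-1.573, 0.009, -0.368]
wrist_force: [0.6, 1.0, 1.0]
finger_gap: 17.1
t 5.7 pos [ 460.5 -267.6  158.4] rpy [-90.1   0.5 -21.1] F [0.6 1.  1. ] gap 17.1 j6 -13.0
shift [ 85.6   7.6 -11.9] turn [ 0.2  8.9 -0.5]
```

```bash
python3 -m handwheel '[[[30,0,-12,0,9,0,-0.2],[30,0,-12,0,9,0,-0.2],[30,0,-12,0,9,0,-0.2]]]'
python3 - <<'E'
from h import *
s=read_state();p,d=imaging.camera("wrist");cv2.imwrite("pics/w6.png",p[:,:,::-1])
print(proj("wrist",[[*cl(-63,18),44],[*cl(-63,50),44],[*cl(0,0),103],[*cl(0,0),66]],s),s["eef_pos"],s["eef_rot"])
p,d=imaging.camera("top");cv2.imwrite("pics/t6.png",cv2.resize(p[180:290,290:400,::-1],None,fx=5.4,fy=5.4,interpolation=cv2.INTER_CUBIC))
E
```

```text
clock: 5.95
eef_pos: [484.5, -290.0, 158.1]
eef_rot: [-1.574, 0.008, -0.528]
wrist_force: [0.1, -0.4, -0.6]
finger_gap: 36.2
[[310.24599518 199.66865097]
 [296.97595297 170.89295423]
 [387.7719402  206.09103692]
 [378.96722318 195.94541291]] [ 484.50579108 -290.0241669   158.10532408] [-1.57431529  0.00793819 -0.52762493]
```

View pics/w6.png

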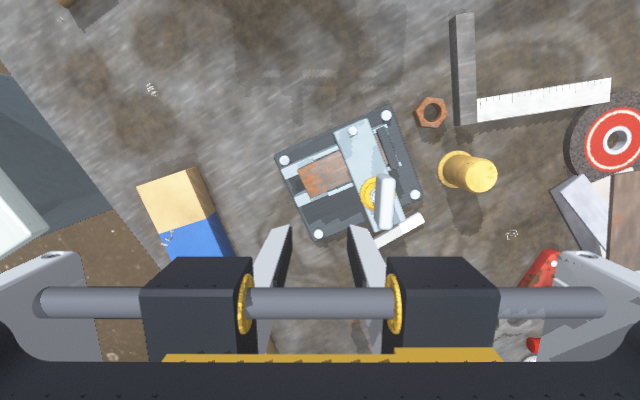

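View pics/t6.png

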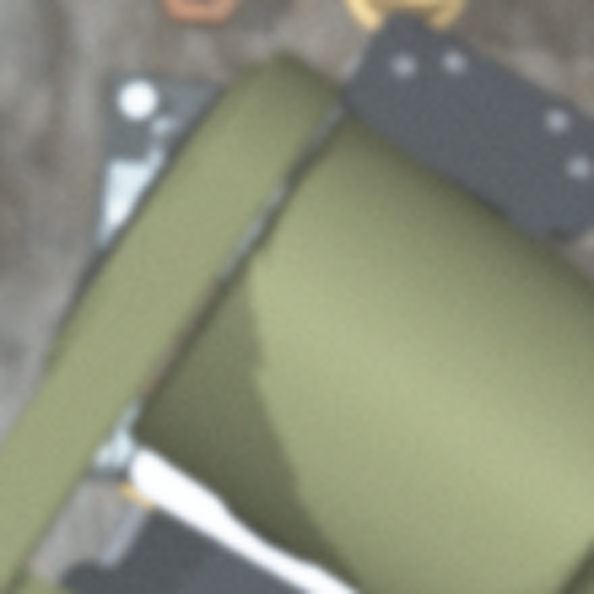

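```bash
python3 - <<'E'
import cv2
p=cv2.imread("pics/w6.png")[140:260,320:460]
cv2.imwrite("pics/w6z.png",cv2.resize(p,None,fx=5,fy=5,interpolation=cv2.INTER_CUBIC))
E
```

```text
(no output)
```

View pics/w6z.png

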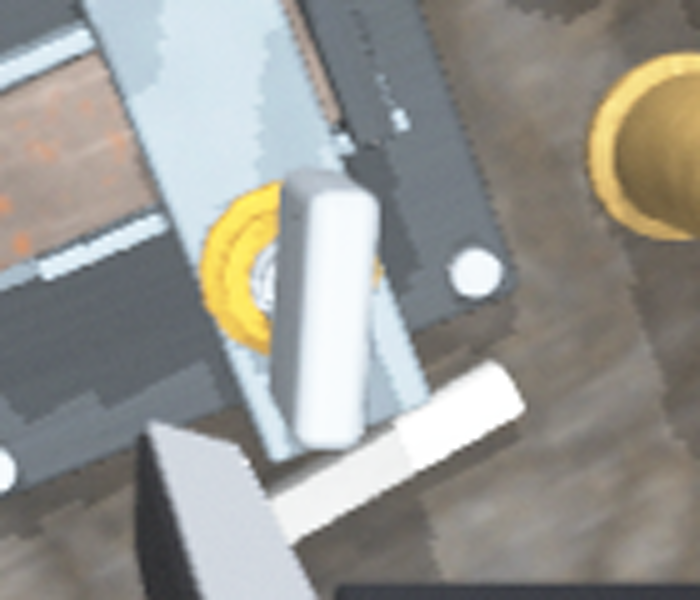

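```bash
python3 - <<'E'
from h import *
s={"eef_pos":np.array([ 484.50579108,-290.0241669,158.10532408]),"eef_rot":[-1.57431529,0.00793819,-0.52762493]}
w=plane("wrist",[(320+a/5,140+b/5) for a,b in[(343,190),(329,447)]],103,s)
print(w,w.mean(0),np.degrees(np.arctan2(*(w[0]-w[1])[1::-1])))
b=plane("wrist",[(320+240/5,140+270/5)],66,s);print(b)
E
python3 go.py 536 -309.5 130 -31
```

```text
[[ 547.45968636 -289.9627055   103.        ]
 [ 526.04615196 -326.98489884  103.        ]] [ 536.75291916 -308.47380217  103.        ] 59.95503019504908
[[ 528.52106339 -303.31324101   66.        ]]
t 6.05 pos [ 483.7 -289.2  157.5] rpy [-90.2   0.6 -30. ] F [-0.3  0.2  0.3] gap 37.4 j6 -4.0
shift [55.7 26.9  8.7] turn [ 0.2  1.  -0.6]
```

```bash
python3 go.py 536.2 -309.3 130 -30; python3 -m handwheel '[[[28,5,4,0.2,0,-0.5,-0.2],[45,20,8,0.2,0,-0.6,-0.2],[56,26,8.5,0.2,0,-0.6,-0.2],[56,26,8.5,0.2,0,-0.6,-0.2],[56,26,8.5,0.2,0,-0.6,-0.2]]]'
python3 go.py 536.2 -309.3 79 -30
```

```text
t 6.05 pos [ 483.7 -289.2  157.5] rpy [-90.2   0.6 -30. ] F [-0.3  0.2  0.3] gap 37.4 j6 -4.0
shift [55.8 26.9  8.9] turn [ 0.2  0.  -0.6]
clock: 6.47
eef_pos: [535.6, -309.3, 130.2]
eef_rot: [-1.571, 0.001, -0.522]
wrist_force: [-0.0, 0.0, 0.1]
finger_gap: 37.3
t 6.47 pos [ 535.6 -309.3  130.2] rpy [-90.    0.1 -29.9] F [-0.   0.   0.1] gap 37.3 j6 -3.0
shift [ 0.6 51.2  0.3] turn [-0.   0.1 -0.1]
```

```bash
python3 -m handwheel '[[[0.6,18,0.3,0,0,0,-0.2],[0.6,34,0.3,0,0,0,-0.2],[0.6,44,0.3,0,0,0,-0.2],[0.6,49,0.3,0,0,0,-0.2],[0.6,50.5,0.3,0,0,0,-0.2]]]'
python3 go.py 536.2 -309.3 79 -30
python3 - <<'E'
from h import *
p,d=imaging.camera("wrist");cv2.imwrite("pics/w7.png",p[:,:,::-1])
E
```

```text
clock: 6.88
eef_pos: [535.8, -309.1, 79.6]
eef_rot: [-1.571, 0.002, -0.522]
wrist_force: [1.0, 0.8, -0.1]
finger_gap: 37.5
t 6.88 pos [ 535.8 -309.1   79.6] rpy [-90.    0.1 -29.9] F [ 1.   0.8 -0.1] gap 37.5 j6 -3.0
shift [0.4 0.6 0. ] turn [-0.   0.1 -0.1]
```

View pics/w7.png

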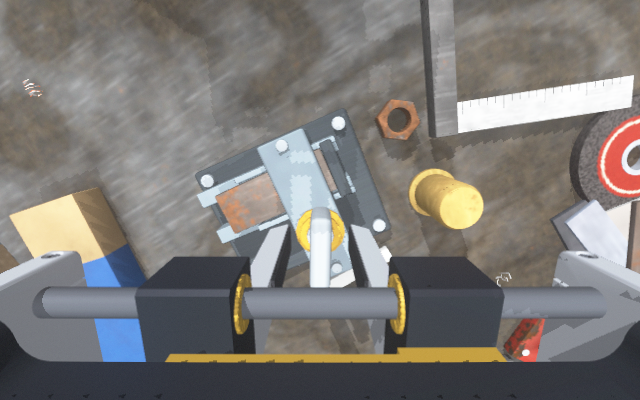

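```bash
python3 -m handwheel '[[[0.4,0.3,0,0,0,0,-1],[0.4,0.3,0,0,0,0,-1],[0.4,0.3,0,0,0,0,-1],[0.4,0.3,0,0,0,0,-1],[0.4,0.3,0,0,0,0,-1]]]' 12
python3 go.py 536.2 -309.3 79 -30;python3 -c "
from h import *;print(read_state()['moment'])"
```

```text
clock: 7.35
eef_pos: [536.3, -309.5, 80.1]
eef_rot: [-1.571, 0.001, -0.522]
wrist_force: [-3.0, 1.9, 3.2]
finger_gap: 12.3
t 7.35 pos [ 536.3 -309.5   80.1] rpy [-90.    0.1 -29.9] F [-3.   1.9  3.2] gap 12.3 j6 -3.0
shift [-0.2  1.1  0.1] turn [-0.   0.1 -0.1]
[ 0.13805413  0.50335894 -0.12924527]
```

```bash
python3 -m handwheel '[[[-0.3,0,0,0,0,0,-1],[-0.3,0,0,0,0,0,-1],[-0.3,0,0,0,-5,0,-1],[-0.3,0,0,0,-10,0,-1],[-0.3,0,0,0,-15,0,-1]]]' 45
python3 go.py 536.1 -309.4 79.8 -30;python3 -c "
from h import *;print(read_state()['moment'])"
```

```text
clock: 7.77
eef_pos: [536.3, -309.4, 80.1]
eef_rot: [-1.57, 0.0, -0.256]
wrist_force: [2.7, -0.6, -1.4]
finger_gap: 11.6
t 7.77 pos [ 536.3 -309.4   80.1] rpy [-90.    0.  -14.7] F [ 2.7 -0.6 -1.4] gap 11.6 j6 -19.0
shift [-0.2  0.3 -0. ] turn [-0.  15.3 -0. ]
[-0.28406493 -0.41350308 -0.21338787]
```

```bash
python3 -m handwheel '[[[0,0,0,0,-6,0,-1],[0,0,0,0,-12,0,-1],[0,0,0,0,-18,0,-1],[0,0,0,0,-24,0,-1],[0,0,0,0,-30,0,-1]]]'
python3 go.py 536.2 -309.4 80 -30
python3 -m handwheel '[[[0,0,0,0,-6,0,-1],[0,0,0,0,-12,0,-1],[0,0,0,0,-18,0,-1],[0,0,0,0,-24,0,-1],[0,0,0,0,-30,0,-1]]]'
python3 go.py 536.2 -309.4 80 -30
python3 -m handwheel '[[[0,0,0,0,-6,0,-1],[0,0,0,0,-12,0,-1],[0,0,0,0,-18,0,-1],[0,0,0,0,-24,0,-1],[0,0,0,0,-24,0,-1]]]'
python3 go.py 536.2 -309.4 80 -30;python3 -c "
from h import *;print(read_state()['moment'])
p,d=imaging.camera('wrist');cv2.imwrite('pics/w8.png',p[:,:,::-1])"
```

```text
clock: 8.18
eef_pos: [536.7, -309.4, 80.1]
eef_rot: [-1.571, -0.001, 0.273]
wrist_force: [3.8, -0.5, -1.6]
finger_gap: 11.6
t 8.18 pos [ 536.7 -309.4   80.1] rpy [-90.   -0.1  15.6] F [ 3.8 -0.5 -1.6] gap 11.6 j6 -49.0
shift [-0.5  0.1  0.1] turn [-0.  45.6  0. ]
clock: 8.6
eef_pos: [537.0, -309.3, 80.1]
eef_rot: [-1.572, -0.001, 0.801]
wrist_force: [2.3, 1.4, -1.1]
finger_gap: 11.6
t 8.6 pos [ 537.  -309.3   80.1] rpy [-90.   -0.1  45.9] F [ 2.3  1.4 -1.1] gap 11.6 j6 -79.0
shift [-0.6  0.1  0.5] turn [-0.  75.9  0.1]
clock: 9.02
eef_pos: [537.2, -309.0, 80.1]
eef_rot: [-1.572, -0.001, 1.225]
wrist_force: [2.3, 1.8, -0.5]
finger_gap: 11.8
t 9.02 pos [ 537.2 -309.    80.1] rpy [-90.1  -0.1  70.2] F [ 2.3  1.8 -0.5] gap 11.8 j6 -104.0
shift [-0.7  0.1  0.8] turn [0.000e+00 1.002e+02 1.000e-01]
[ 0.34531334 -0.32662275  0.10473127]
```

View pics/w8.png

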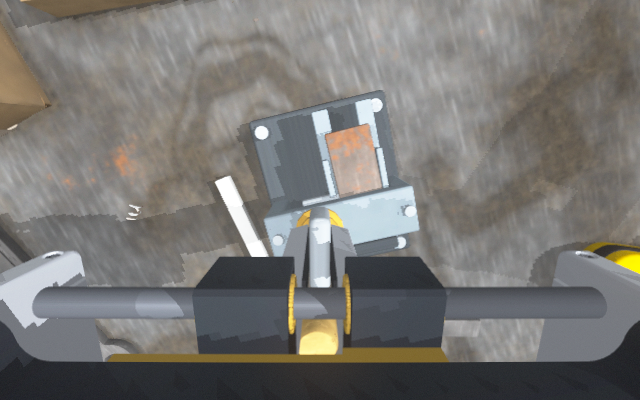

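```bash
cat > f.py <<'E'
from h import *
F=[]
s=read_state();z=s["eef_pos"][2]
print("t",round(s["clock"],2),"z",round(z,2),"yaw",np.degrees(s["eef_rot"][2]).round(1),"F",s["wrist_force"].round(1),"M",s["moment"].round(2),"gap",round(s["finger_gap"],1),"j6",np.degrees(s["joints"][5]).round(0),"xy",s["eef_pos"][:2].round(1))
E
python3 -m handwheel '[[[0,-0.5,0,0,0,0,-1],[0,-1,0,0,0,0,-1],[0,-1.5,0,0,0,0,-1],[0,-2,0,0,0,0,-1],[0,-2,0,0,0,0,-1]]]' |grep -v rot; python3 f.py
python3 -m handwheel '[[[0,-0.5,0,0,0,0,-1],[0,-1,0,0,0,0,-1],[0,-1.5,0,0,0,0,-1],[0,-2,0,0,0,0,-1],[0,-2,0,0,0,0,-1]]]' >/dev/null; python3 f.py
```

```text
clock: 9.48
eef_pos: [537.1, -309.0, 81.8]
wrist_force: [4.1, 0.5, -9.3]
finger_gap: 11.7
t 9.48 z 81.78 yaw 69.8 F [ 4.1  0.5 -9.3] M [-0.13 -0.78  0.09] gap 11.7 j6 -103.0 xy [ 537.1 -309. ]
t 9.9 z 83.9 yaw 69.8 F [ 3.2 -0.4 -9.6] M [-0.13 -0.85  0.1 ] gap 11.7 j6 -103.0 xy [ 537.1 -309. ]
```

```bash
python3 -m handwheel '[[[0,-0.4,0,0,0,0,-1],[0,-0.8,0,0,0,0,-1],[0,-1.2,0,0,0,0,-1],[0,-1.2,0,0,0,0,-1]]]' >/dev/null; python3 f.py
python3 -m handwheel '[[[0,-0.4,0,0,0,0,-1],[0,-0.8,0,0,0,0,-1],[0,-1,0,0,0,0,-1],[0,-1,0,0,0,0,-1]]]' >/dev/null; python3 f.py
```

```text
t 10.23 z 85.13 yaw 69.8 F [ 3.4 -0.7 -9.3] M [-0.16 -0.86  0.1 ] gap 11.5 j6 -103.0 xy [ 537.1 -308.9]
t 10.57 z 86.16 yaw 69.8 F [  3.5   0.  -10.2] M [-0.13 -0.83  0.12] gap 11.7 j6 -103.0 xy [ 537.1 -308.9]
```

```bash
python3 -m handwheel '[[[0,-0.4,0,0,0,0,-1],[0,-0.8,0,0,0,0,-1],[0,-1,0,0,0,0,-1],[0,-1,0,0,0,0,-1]]]' >/dev/null; python3 f.py
```

```text
t 10.9 z 86.94 yaw 69.8 F [  5.3  -0.6 -12.6] M [-0.29 -1.13  0.03] gap 11.7 j6 -103.0 xy [ 537.  -308.9]
```

```bash
python3 -m handwheel '[[[0,-0.3,0,0,0,0,-1],[0,-0.6,0,0,0,0,-1],[0,-0.6,0,0,0,0,-1]]]' >/dev/null; python3 f.py
```

```text
t 11.15 z 87.02 yaw 69.8 F [  6.6  -1.5 -15.4] M [-0.44 -1.37  0.14] gap 11.6 j6 -103.0 xy [ 537.  -308.9]
```

```bash
python3 -m handwheel '[[[0,-0.6,0,0,4,0,-1],[0,-0.6,0,0,8,0,-1],[0,-0.6,0,0,12,0,-1],[0,-0.6,0,0,16,0,-1]]]' >/dev/null; python3 f.py
```

```text
t 11.48 z 87.64 yaw 53.6 F [  4.9  -2.5 -10.8] M [-0.44 -0.88  0.18] gap 11.8 j6 -87.0 xy [ 537. -309.]
```

```bash
python3 -m handwheel '[[[0,-0.4,0,0,0,0,-1],[0,-0.7,0,0,4,0,-1],[0,-1.1,0,0,8,0,-1],[0,-1.3,0,0,12,0,-1],[0,-1.3,0,0,12,0,-1]]]' >/dev/null; python3 f.py
```

```text
t 11.9 z 88.99 yaw 41.5 F [ 3.1 -1.5 -9.8] M [-0.44 -0.8  -0.05] gap 11.8 j6 -75.0 xy [ 536.9 -309.2]
```

```bash
python3 -m handwheel '[[[0,-0.3,0,0,0,0,-1],[0,-0.6,0,0,0,0,-1],[0,-0.6,0,0,0,0,-1]]]' >/dev/null; python3 f.py
```

```text
t 12.15 z 89.64 yaw 41.6 F [  4.7  -1.4 -11.4] M [-0.37 -0.87 -0.08] gap 11.4 j6 -75.0 xy [ 536.9 -309.2]
```

```bash
python3 -m handwheel '[[[0,-0.3,0,0,0,0,-1],[0,-0.6,0,0,0,0,-1],[0,-0.6,0,0,0,0,-1]]]' >/dev/null; python3 f.py
python3 - <<'E'
from h import *
p,d=imaging.camera("scene");cv2.imwrite("pics/s9.png",cv2.resize(p[170:280,225:375,::-1],None,fx=5,fy=5,interpolation=cv2.INTER_CUBIC))
E
```

```text
t 12.4 z 90.1 yaw 41.7 F [  5.4  -1.9 -12.5] M [-0.46 -1.04 -0.04] gap 11.7 j6 -75.0 xy [ 536.9 -309.2]
```

View pics/s9.png

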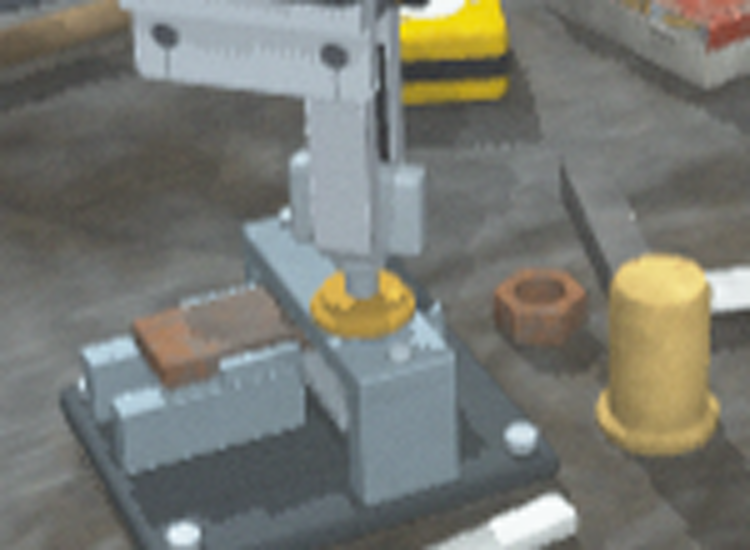

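```bash
python3 -m handwheel '[[[0,-0.3,0,0,0,0,-1],[0,-0.6,0,0,0,0,-1],[0,-0.6,0,0,0,0,-1]]]' >/dev/null; python3 f.py;python3 -m handwheel '[[[0,-0.3,0,0,0,0,-1],[0,-0.5,0,0,0,0,-1],[0,-0.5,0,0,0,0,-1]]]' >/dev/null; python3 f.py
```

```text
t 12.7 z 90.17 yaw 41.7 F [  6.5  -3.  -16.2] M [-0.62 -1.28 -0.16] gap 11.9 j6 -75.0 xy [ 536.8 -309.1]
t 12.95 z 90.2 yaw 41.7 F [  7.   -2.5 -15.9] M [-0.62 -1.34 -0.17] gap 11.6 j6 -75.0 xy [ 536.8 -309.1]
```

```bash
python3 -m handwheel '[[[0,-0.6,0,0,4,0,-1],[0,-0.8,0,0,8,0,-1],[0,-1.0,0,0,12,0,-1],[0,-1.1,0,0,12,0,-1],[0,-1.1,0,0,12,0,-1]]]' >/dev/null; python3 f.py
```

```text
t 13.37 z 90.8 yaw 29.8 F [  5.3  -2.7 -15.7] M [-0.73 -1.24 -0.11] gap 11.7 j6 -63.0 xy [ 536.8 -309.2]
```

```bash
python3 -m handwheel '[[[0,-0.7,0,0,5,0,-1],[0,-1.0,0,0,10,0,-1],[0,-1.2,0,0,15,0,-1],[0,-1.5,0,0,20,0,-1],[0,-1.5,0,0,20,0,-1]]]' >/dev/null; python3 f.py
```

```text
t 13.78 z 91.79 yaw 9.5 F [  5.1  -3.8 -15.1] M [-0.84 -1.08 -0.09] gap 11.7 j6 -43.0 xy [ 536.6 -309.3]
```

```bash
python3 -m handwheel '[[[0,-0.7,0,0,5,0,-1],[0,-1.0,0,0,10,0,-1],[0,-1.3,0,0,15,0,-1],[0,-1.5,0,0,20,0,-1],[0,-1.6,0,0,20,0,-1]]]' >/dev/null; python3 f.py
python3 -m handwheel '[[[0,-0.7,0,0,5,0,-1],[0,-1.0,0,0,10,0,-1],[0,-1.3,0,0,15,0,-1],[0,-1.5,0,0,20,0,-1],[0,-1.6,0,0,20,0,-1]]]' >/dev/null; python3 f.py
```

```text
t 14.2 z 92.85 yaw -10.8 F [  5.1  -3.  -16.5] M [-0.78 -1.04 -0.08] gap 11.5 j6 -23.0 xy [ 536.3 -309.3]
t 14.62 z 93.84 yaw -31.1 F [  5.1  -2.4 -17.2] M [-0.69 -1.12 -0.09] gap 11.7 j6 -2.0 xy [ 536.1 -309.3]
```

```bash
python3 -m handwheel '[[[0,-0.7,0,0,5,0,-1],[0,-1.0,0,0,10,0,-1],[0,-1.3,0,0,15,0,-1],[0,-1.5,0,0,20,0,-1],[0,-1.5,0,0,20,0,-1]]]' >/dev/null; python3 f.py
python3 -m handwheel '[[[0,-0.7,0,0,5,0,-1],[0,-1.0,0,0,10,0,-1],[0,-1.3,0,0,15,0,-1],[0,-1.5,0,0,20,0,-1],[0,-1.5,0,0,20,0,-1]]]' >/dev/null; python3 f.py
python3 - <<'E'
from h import *
p,d=imaging.camera("scene");cv2.imwrite("pics/s10.png",cv2.resize(p[170:280,225:375,::-1],None,fx=5,fy=5,interpolation=cv2.INTER_CUBIC))
p,d=imaging.camera("wrist");cv2.imwrite("pics/w10.png",p[:,:,::-1])
E
```

```text
t 15.03 z 94.86 yaw -51.3 F [  4.2  -1.2 -15.9] M [-0.56 -0.93 -0.07] gap 11.7 j6 18.0 xy [ 535.9 -309.2]
t 15.45 z 95.9 yaw -71.3 F [  5.4  -1.3 -16.1] M [-0.44 -1.02 -0.11] gap 11.6 j6 38.0 xy [ 535.8 -309. ]
```

View pics/s10.png

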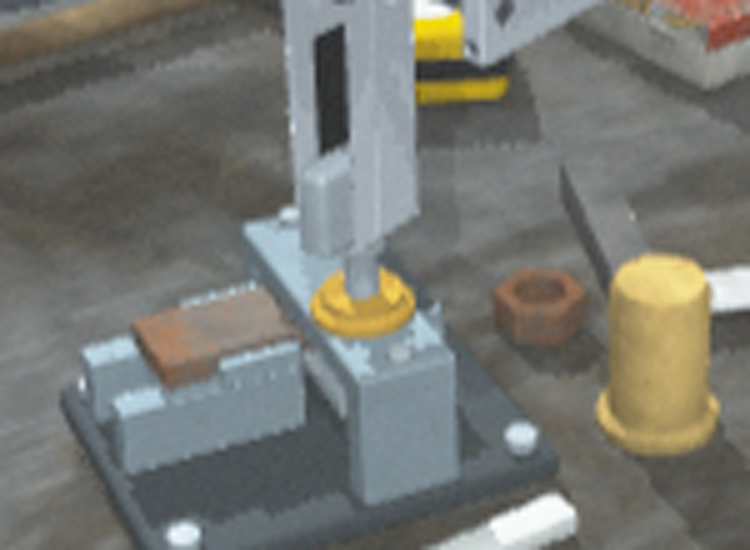

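View pics/w10.png

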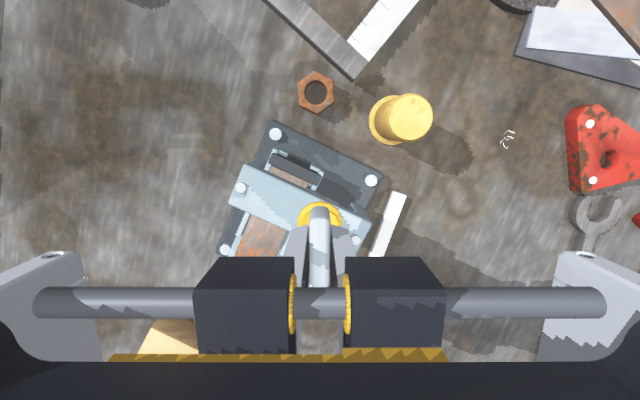

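```bash
python3 -m handwheel '[[[0,-0.7,0,0,5,0,-1],[0,-1.0,0,0,10,0,-1],[0,-1.2,0,0,15,0,-1],[0,-1.3,0,0,15,0,-1]]]' >/dev/null; python3 f.py
python3 -m handwheel '[[[0,-0.7,0,0,5,0,-1],[0,-1.0,0,0,10,0,-1],[0,-1.2,0,0,15,0,-1],[0,-1.3,0,0,15,0,-1]]]' >/dev/null; python3 f.py
python3 -m handwheel '[[[0,-0.7,0,0,5,0,-1],[0,-1.0,0,0,10,0,-1],[0,-1.2,0,0,10,0,-1]]]' >/dev/null; python3 f.py
```

```text
t 15.88 z 96.64 yaw -86.1 F [  6.4  -1.2 -18.6] M [-0.47 -1.28 -0.02] gap 11.7 j6 53.0 xy [ 535.6 -308.8]
t 16.22 z 97.41 yaw -101.1 F [  6.2  -0.9 -20.2] M [-0.51 -1.4  -0.04] gap 11.9 j6 68.0 xy [ 535.6 -308.6]
t 16.47 z 97.91 yaw -111.2 F [  7.8  -2.1 -22.3] M [-0.64 -1.56 -0.06] gap 11.8 j6 78.0 xy [ 535.6 -308.4]
```

```bash
python3 -m handwheel '[[[0,-0.2,0,0,4,0,-1],[0,-0.5,0,0,8,0,-1],[0,-0.7,0,0,10,0,-1],[0,-0.7,0,0,10,0,-1]]]' >/dev/null; python3 f.py
```

```text
t 16.8 z 98.28 yaw -121.1 F [  5.9  -0.8 -17.3] M [-0.5  -1.43  0.04] gap 11.8 j6 88.0 xy [ 535.7 -308.3]
```

```bash
python3 -m handwheel '[[[0,0.3,0,0,0,0,-1],[0,0.3,0,0,0,0,-0.2],[0,0.3,0,0,0,0,-0.2],[0,0.3,0,0,0,0,-0.2],[0,0,0,0,0,0,-0.2]]]' >/dev/null; python3 f.py
python3 - <<'E'
from h import *
p,d=imaging.camera("scene");cv2.imwrite("pics/s11.png",cv2.resize(p[170:280,225:375,::-1],None,fx=5,fy=5,interpolation=cv2.INTER_CUBIC))
E
```

```text
t 17.22 z 99.19 yaw -121.0 F [-1.3  0.2 -1.2] M [0.   0.13 0.02] gap 34.8 j6 88.0 xy [ 535.9 -308.5]
```

View pics/s11.png

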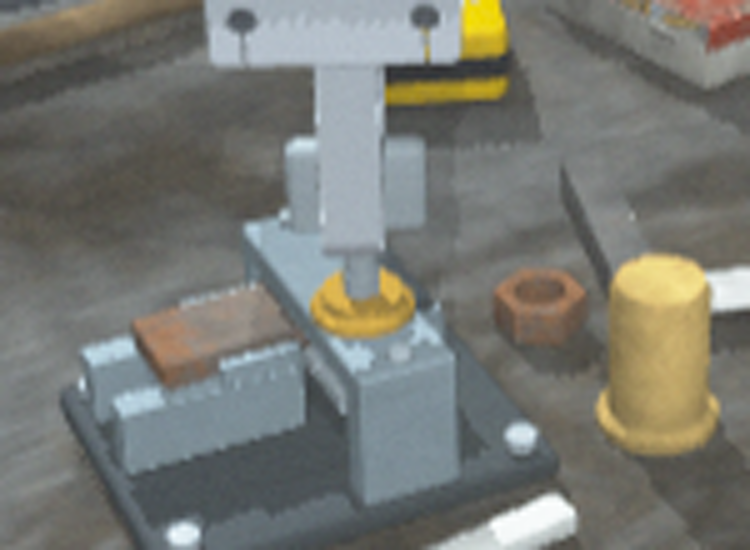

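```bash
python3 -m handwheel '[[[0,-25,0,0,0,0,-0.2],[0,-48,0,0,-7,0,-0.2],[0,-50,0,0,-14,0,-0.2],[0,-50,0,0,-21,0,-0.2],[0,-50,0,0,-28,0,-0.2]]]' >/dev/null;  python3 -m handwheel '[[[0,0,0,0,-7,0,-0.2],[0,0,0,0,-14,0,-0.2],[0,0,0,0,-21,0,-0.2],[0,0,0,0,-28,0,-0.2],[0,0,0,0,-35,0,-0.2]]]' >/dev/null; python3 f.py
python3 - <<'E'
from h import *
p,d=imaging.camera("scene");cv2.imwrite("pics/s12r.png",p[:,:,::-1]);cv2.imwrite("pics/s12.png",cv2.resize(p[170:280,225:375,::-1],None,fx=5,fy=5,interpolation=cv2.INTER_CUBIC));np.save("pics/s12d.npy",d)
s=read_state();p,d=imaging.camera("wrist");cv2.imwrite("pics/w12.png",p[:,:,::-1]);np.savez("pics/w12.npz",d=d,pos=s["eef_pos"],rot=s["eef_rot"])
E
```

```text
t 18.1 z 150.49 yaw -57.3 F [0.4 0.1 0. ] M [-0.08  0.14 -0.  ] gap 37.8 j6 24.0 xy [ 536.2 -308.9]
```

View pics/s12.png

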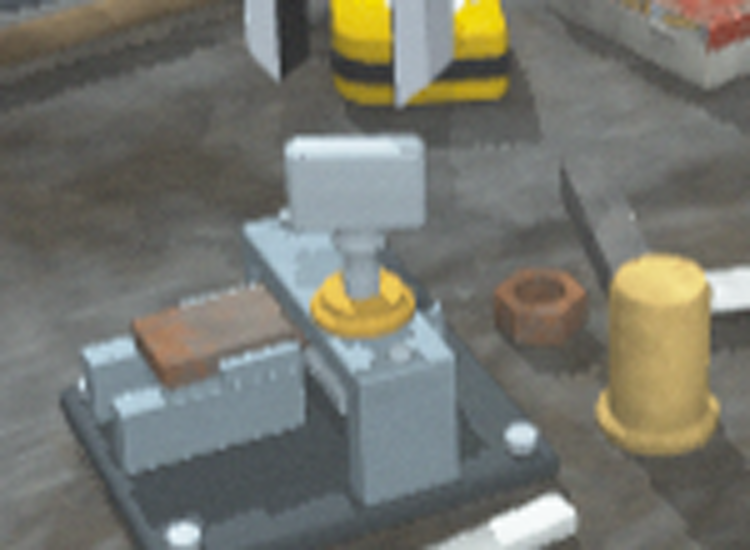

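View pics/w12.png

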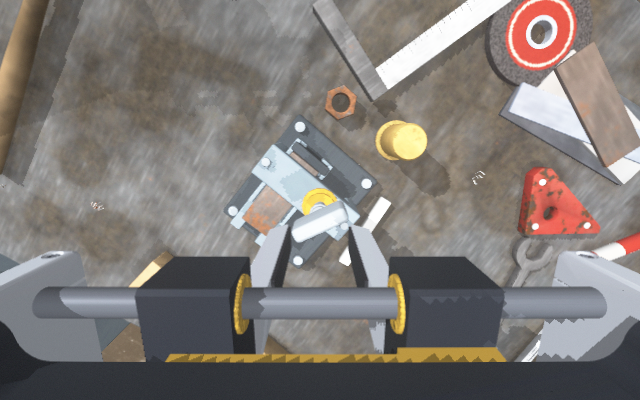

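```bash
python3 - <<'E'
from h import *
def pts(name,d,st=None):
    c,W=T(name,st);W=np.array(W);v,u=np.nonzero(d>0)
    p=cv2.undistortPoints(np.c_[u,v].astype(float).reshape(-1,1,2),np.array(c["mtx"]),np.array(c["dist"])).reshape(-1,2)
    z=d[v,u];return (np.c_[p,np.ones(len(p))]*z[:,None])@W[:3,:3].T+W[:3,3]
c=np.load("clamp.npz");t=c["t"];th=float(c["th"]);R=np.array([[np.cos(th),-np.sin(th)],[np.sin(th),np.cos(th)]])
def rep(lbl,P):
    Q=np.c_[(P[:,:2]-t)@R,P[:,2]]
    def reg(x0,x1,y0,y1,zl,zh):
        m=(Q[:,0]>x0)&(Q[:,0]<x1)&(Q[:,1]>y0)&(Q[:,1]<y1)&(Q[:,2]>zl)&(Q[:,2]<zh);z=Q[m,2]
        return (m.sum(),np.percentile(z,[5,50,95]).round(1) if m.sum() else None)
    print(lbl,"bridge",reg(-14,14,30,60,50,66),"bar",reg(-60,-25,22,46,36,55),"wing",reg(-25,25,-25,25,85,135),"bench",reg(-80,80,-200,-80,-20,20))
rep("scene0",pts("scene",np.load("pics/scene0_d.npy")))
rep("top0",pts("top",np.load("pics/top0_d.npy")))
rep("scene12",pts("scene",np.load("pics/s12d.npy")))
w=np.load("pics/w12.npz");rep("wrist12",pts("wrist",w["d"],{"eef_pos":w["pos"],"eef_rot":w["rot"]}))
E
```

```text
scene0 bridge (np.int64(137), array([55.1, 56.3, 57.9])) bar (np.int64(172), array([41.2, 42.4, 43.4])) wing (np.int64(173), array([ 87.5,  99.9, 101.8])) bench (np.int64(6468), array([-3.3, -2. , -0.6]))
top0 bridge (np.int64(280), array([56.2, 58.4, 60.7])) bar (np.int64(278), array([41.5, 44.2, 46.7])) wing (np.int64(212), array([ 91.5, 102.5, 104.9])) bench (np.int64(5536), array([-2.9, -0.3,  2.3]))
scene12 bridge (np.int64(106), array([55.1, 56.2, 57.5])) bar (np.int64(173), array([41.6, 42.9, 44.3])) wing (np.int64(548), array([ 89.1, 105.5, 118.8])) bench (np.int64(6455), array([-3.4, -2. , -0.6]))
wrist12 bridge (np.int64(992), array([57.8, 58.9, 60. ])) bar (np.int64(810), array([44.1, 45.4, 46.5])) wing (np.int64(1378), array([ 92.3, 119.9, 121.8])) bench (np.int64(5516), array([-1. ,  0.2,  1.3]))
```

```bash
cat >> h.py <<'E'
def pts(name,d,st=None):
    c,W=T(name,st);W=np.array(W);v,u=np.nonzero(d>0)
    p=cv2.undistortPoints(np.c_[u,v].astype(float).reshape(-1,1,2),np.array(c["mtx"]),np.array(c["dist"])).reshape(-1,2)
    z=d[v,u];return (np.c_[p,np.ones(len(p))]*z[:,None])@W[:3,:3].T+W[:3,3]
def loc(P):
    c=np.load("clamp.npz");t=c["t"];th=float(c["th"]);R=np.array([[np.cos(th),-np.sin(th)],[np.sin(th),np.cos(th)]])
    return np.c_[(P[:,:2]-t)@R,P[:,2]]
E
python3 - <<'E'
from h import *
w=np.load("pics/w12.npz");Q=loc(pts("wrist",w["d"],{"eef_pos":w["pos"],"eef_rot":w["rot"]}))
m=(np.hypot(Q[:,0],Q[:,1])<26)&(Q[:,2]>110)&(Q[:,2]<130);z=Q[m,2]
print(np.histogram(z,np.arange(110,130,1)));k=z>118;print(np.median(z[k]),Q[m][k][:,:2].mean(0))
A=Q[m][k][:,:2];r=cv2.minAreaRect(A.astype(np.float32));print(r)
for x in(-60,-50,-40,-30,-20):
    n=(abs(Q[:,0]-x)<4)&(abs(Q[:,1]-34)<12)&(abs(Q[:,2]-45)<6);print(x,n.sum(),np.median(Q[n,2]) if n.any() else None)
n=(Q[:,0]>-78)&(Q[:,0]<-66)&((abs(Q[:,1]-17)<3)|(abs(Q[:,1]-51)<3))&(abs(Q[:,2]-34)<5);print("ledge",n.sum(),np.median(Q[n,2]))
E
```

```text
(array([ 15,  19,  15,  19,  26,  17,  27,  33,  70, 119, 374, 266,  36,
         0,   0,   0,   0,   0,   0]), array([110, 111, 112, 113, 114, 115, 116, 117, 118, 119, 120, 121, 122,
       123, 124, 125, 126, 127, 128, 129]))
120.69661346719712 [0.8029867 1.5236205]
((0.16968917846679688, 1.1593389511108398), (12.139423370361328, 43.461177825927734), 64.79900360107422)
-60 154 44.868941316040264
-50 182 45.14536824794834
-40 189 45.47432234158242
-30 189 45.65796990619066
-20 109 46.04356204122962
ledge 82 34.784718269127154
```

```bash
python3 -m handwheel '[[[0,0,0,0,-7,0,-0.2],[0,0,0,0,-14,0,-0.2],[0,0,0,0,-21,0,-0.2],[0,0,0,0,-28,0,-0.2],[0,0,0,0,-35,0,-0.2]]]' >/dev/null;python3 -m handwheel '[[[0,0,0,0,-7,0,-0.2],[0,0,0,0,-14,0,-0.2],[0,0,0,0,-21,0,-0.2],[0,0,0,0,-28,0,-0.2],[0,0,0,0,-35,0,-0.2]]]' >/dev/null;python3 -m handwheel '[[[0,0,0,0,-7,0,-0.2],[0,0,0,0,-14,0,-0.2],[0,0,0,0,-21,0,-0.2],[0,0,0,0,-28,0,-0.2],[0,0,0,0,-35,0,-0.2]]]' >/dev/null; python3 go.py 536.3 -309.2 120 59
```

```text
t 19.45 pos [ 536.2 -309.   151.2] rpy [-89.9  -0.   47.7] F [-0.9  0.8 -0.5] gap 37.4 j6 -81.0
shift [-0.1 31.2 -0.3] turn [ -0.1 -11.3   0. ]
```

```bash
python3 -m handwheel '[[[0,0,0,0,-7,0,-0.2],[0,8,0,0,-11.3,0,-0.2],[0,15,0,0,-11.3,0,-0.2],[0,15,0,0,-11.3,0,-0.2]]]' >/dev/null; python3 go.py 536.3 -309.2 96 59
python3 - <<'E'
from h import *
s=read_state();p,d=imaging.camera("wrist");cv2.imwrite("pics/w13.png",p[:,:,::-1])
E
```

```text
t 19.78 pos [ 535.6 -308.6  134.7] rpy [-89.8  -0.   58.7] F [-0.3  0.2 -0.8] gap 37.6 j6 -92.0
shift [-0.2 38.7 -1. ] turn [-0.2 -0.3  0. ]
```

View pics/w13.png

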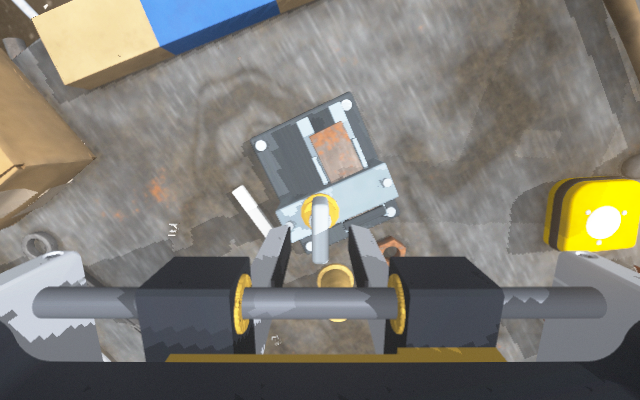

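```bash
python3 -m handwheel '[[[-0.2,15,-1,-0.2,0,0,-0.2],[-0.2,27,-1,-0.2,0,0,-0.2],[-0.2,34,-1,-0.2,0,0,-0.2],[-0.2,37,-1,-0.2,0,0,-0.2],[-0.2,38,-1,-0.2,0,0,-0.2]]]' >/dev/null; python3 go.py 536.3 -309.2 96 59
python3 -m handwheel '[[[0,0,0,0,0,0,-1],[0,0,0,0,0,0,-1],[0,0,0,0,0,0,-1],[0,0,0,0,0,0,-1],[0,0,0,0,0,0,-1]]]' 12 >/dev/null; python3 f.py
```

```text
t 20.25 pos [ 536.3 -309.2   96.9] rpy [-89.9  -0.   58.7] F [-0.9 -0.9 -0.2] gap 37.5 j6 -92.0
shift [0.  0.9 0. ] turn [-0.1 -0.3  0. ]
t 20.67 z 97.34 yaw 58.7 F [1.4 2.8 1.2] M [ 0.26 -0.11  0.08] gap 11.7 j6 -92.0 xy [ 536.7 -309. ]
```

```bash
python3 -m handwheel '[[[0,-0.3,0,0,0,0,-1],[0,-0.3,0,0,0,0,-1],[0,-0.6,0,0,5,0,-1],[0,-0.8,0,0,10,0,-1],[0,-0.8,0,0,10,0,-1]]]' 45 >/dev/null; python3 f.py
python3 -m handwheel '[[[0,-0.4,0,0,5,0,-1],[0,-0.6,0,0,10,0,-1],[0,-0.7,0,0,10,0,-1]]]' >/dev/null; python3 f.py
```

```text
t 21.08 z 97.92 yaw 48.5 F [ 1.9  0.3 -3.9] M [-0.1  -0.36  0.03] gap 11.3 j6 -82.0 xy [ 536.7 -308.9]
t 21.33 z 98.39 yaw 38.4 F [ 2.4  0.3 -5.8] M [-0.23 -0.43  0.  ] gap 11.6 j6 -72.0 xy [ 536.7 -308.9]
```

```bash
cat > chk.py <<'E'
from h import *
s=read_state();p,d=imaging.camera("wrist");Q=loc(pts("wrist",d,s))
def r(x,dx,y,dy,z,dz):
    n=(abs(Q[:,0]-x)<dx)&(abs(Q[:,1]-y)<dy)&(abs(Q[:,2]-z)<dz);return n.sum(),round(float(np.median(Q[n,2])),2) if n.any() else None
for x in(-60,-50,-40,-30,-22): print(x,r(x,4,34,12,45,5))
print("bridge",r(0,14,45,12,58,5),"base",r(-50,25,-15,15,10,5),"ledge",r(-72,5,17,3,34,4),r(-72,5,51,3,34,4))
cv2.imwrite("pics/chk%d.png"%int(s["clock"]*100),p[:,:,::-1])
E
python3 chk.py
```

```text
-60 (np.int64(295), 46.64)
-50 (np.int64(341), 46.77)
-40 (np.int64(333), 46.76)
-30 (np.int64(334), 46.86)
-22 (np.int64(323), 46.78)
bridge (np.int64(1216), 58.83) base (np.int64(1773), 10.82) ledge (np.int64(97), 34.73) (np.int64(103), 34.85)
```

```bash
python3 -m handwheel '[[[0,-0.4,0,0,5,0,-1],[0,-0.6,0,0,10,0,-1],[0,-0.9,0,0,15,0,-1],[0,-1.1,0,0,20,0,-1],[0,-1.1,0,0,20,0,-1]]]' 55 >/dev/null; python3 f.py
python3 -m handwheel '[[[0,-0.3,0,0,5,0,-1],[0,-0.6,0,0,10,0,-1],[0,-0.9,0,0,15,0,-1],[0,-1.1,0,0,20,0,-1],[0,-1.1,0,0,20,0,-1]]]' >/dev/null; python3 f.py;python3 chk.py
```

```text
t 21.8 z 99.34 yaw 18.7 F [ 1.9 -0.3 -4.7] M [-0.21 -0.37 -0.  ] gap 11.6 j6 -52.0 xy [ 536.6 -308.9]
t 22.22 z 100.37 yaw -1.2 F [ 1.1  0.2 -4.3] M [-0.26 -0.17  0.02] gap 11.7 j6 -32.0 xy [ 536.6 -308.9]
-60 (np.int64(251), 46.83)
-50 (np.int64(310), 46.73)
-40 (np.int64(309), 46.8)
-30 (np.int64(309), 46.87)
-22 (np.int64(311), 46.84)
bridge (np.int64(1243), 58.88) base (np.int64(1594), 10.87) ledge (np.int64(80), 34.75) (np.int64(96), 34.67)
```

```bash
python3 -m handwheel '[[[0,-0.3,0,0,5,0,-1],[0,-0.6,0,0,10,0,-1],[0,-0.9,0,0,15,0,-1],[0,-1.1,0,0,20,0,-1],[0,-1.1,0,0,20,0,-1]]]' >/dev/null; python3 f.py
python3 -m handwheel '[[[0,-0.3,0,0,5,0,-1],[0,-0.6,0,0,10,0,-1],[0,-0.9,0,0,15,0,-1],[0,-1.1,0,0,20,0,-1],[0,-1.1,0,0,21,0,-1]]]' >/dev/null; python3 f.py
```

```text
t 22.68 z 101.37 yaw -20.9 F [ 1.3 -0.  -4.9] M [-0.17 -0.16  0.04] gap 11.7 j6 -13.0 xy [ 536.5 -308.9]
t 23.1 z 102.31 yaw -41.7 F [ 1.4  0.6 -4.9] M [-0.17 -0.18  0.44] gap 11.7 j6 8.0 xy [ 536.4 -308.8]
```

```bash
python3 -m handwheel '[[[0,0.2,0,0,0,0,-1],[0,0.2,0,0,0,0,-0.2],[0,0.2,0,0,0,0,-0.2],[0,0.2,0,0,0,0,-0.2],[0,0,0,0,0,0,-0.2]]]' >/dev/null; python3 f.py
python3 -m handwheel '[[[0,-20,0,0,0,0,-0.2],[0,-45,0,0,0,0,-0.2],[0,-55,-20,0,0,0,-0.2],[0,-60,-40,0,0,0,-0.2],[0,-60,-60,0,0,0,-0.2]]]' >/dev/null; python3 f.py
```

```text
t 23.52 z 102.53 yaw -41.6 F [ 0.3 -0.2 -0. ] M [-0.1   0.11  0.01] gap 35.0 j6 8.0 xy [ 536.4 -309. ]
t 23.93 z 164.27 yaw -41.5 F [ 0.   0.3 -1.4] M [-0.04  0.13 -0.04] gap 37.5 j6 2.0 xy [ 496.6 -354.7]
```

```bash
python3 chk.py; python3 - <<'E'
from h import *
s=read_state();p,d=imaging.camera("wrist");cv2.imwrite("pics/w15.png",p[:,:,::-1]);Q=loc(pts("wrist",d,s))
m=(np.hypot(Q[:,0],Q[:,1])<27)&(Q[:,2]>110)&(Q[:,2]<135);z=Q[m,2];h=np.histogram(z,np.arange(110,135));print(h[0])
k=z>np.percentile(z,95)-2.5;print(np.median(z[k]));A=Q[m][k][:,:2].astype(np.float32);print(cv2.minAreaRect(A))
p,d=imaging.camera("scene");cv2.imwrite("pics/s15.png",cv2.resize(p[170:280,225:375,::-1],None,fx=5,fy=5,interpolation=cv2.INTER_CUBIC))
E
```

```text
-60 (np.int64(169), 46.72)
-50 (np.int64(202), 46.83)
-40 (np.int64(206), 46.78)
-30 (np.int64(207), 46.8)
-22 (np.int64(210), 46.75)
bridge (np.int64(859), 58.77) base (np.int64(1142), 10.82) ledge (np.int64(54), 34.74) (np.int64(59), 34.76)
[  0   0   0   0   0   0   0   0   0   0   0  10  43  83 194 412 259  34
   1   0   0   0   0   0]
125.67477495913886
((-0.20941162109375, 0.8604278564453125), (42.27764129638672, 11.471893310546875), 56.50893020629883)
```

View pics/w15.png

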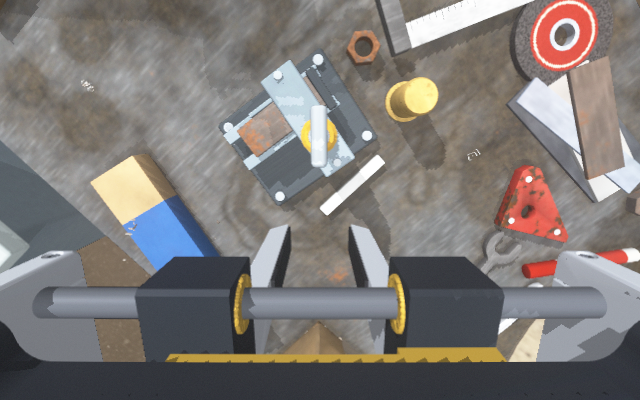

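View pics/s15.png

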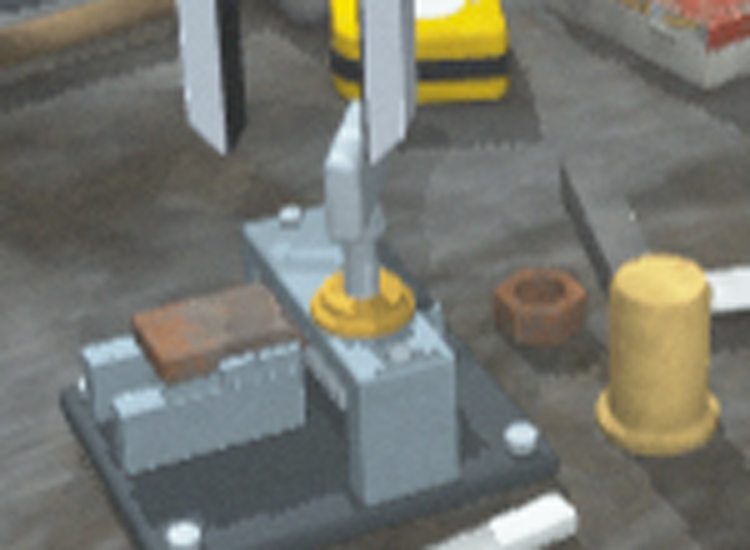

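```bash
python3 - <<'E'
from h import *
s=read_state();p,d=imaging.camera("wrist");Q=loc(pts("wrist",d,s))
n=(abs(Q[:,1]-34)<12)&(abs(Q[:,2]-46.8)<1.3)&(Q[:,0]<-10);print("bar end x",np.percentile(Q[n,0],[0.5,2]))
n=(abs(Q[:,2]-10.8)<1.5)&(Q[:,0]<-60)&(Q[:,1]<5)&(Q[:,1]>-35);print("base end x (-86)",np.percentile(Q[n,0],[0.5,2]))
n=(abs(Q[:,2]-34.8)<1.5)&(Q[:,0]<-65)&((abs(Q[:,1]-17)<3)|(abs(Q[:,1]-51)<3));print("ledge end (-80)",np.percentile(Q[n,0],[1,4]))
n=(abs(Q[:,2]-58.8)<1)&(abs(Q[:,1]-45)<12);print("bridge",np.percentile(Q[n,0],[1,99]))
print(s["clock"],s["wrist_force"])
E
```

```text
bar end x [-62.4008721  -61.70028578]
base end x (-86) [-183.63080912 -182.44471118]
ledge end (-80) [-79.10491243 -78.70343594]
bridge [-15.83523778  16.79567254]
24.0833 [-0.66130349  0.39969845  0.53739043]
```

```bash
python3 -c "
from cell import order;print(order.sign_off())"
```

```text
the job is handed in; nothing more can be done
None
```

The flat bar is home against the end stop and clamped. The job was handed in at about 24 s with the gripper clear of everything.

**What I did**
1. I pushed the bar in until it stopped, with about 14 N on it.
2. I took the wing and turned it about 100° anticlockwise at rest, to give the wrist enough stroke. I then pulled it up until the thread met the bush.
3. I turned it clockwise while pulling an estimated 5 to 8 N against the thread. It caught and climbed at the thread's rate.
4. I re-gripped once, drove it to the pinch and about 80° further, then let go.

**Last checks**
- **Bar position:** its end is at x ≈ -63 mm in the clamp's frame, which is home.
- **Pinch:** the bar lies flat with its top at z ≈ 46 mm against the bridge, and stayed there after I let go.
- **Clamping:** the wing stayed up at about 21.8 mm of pull. That is roughly 3.8 to 4.1 mm of jaw spring, or 75 to 81° past the pinch.
- **Bystanders:** the nut, fitting and soapstone were never touched and look unmoved in the pictures; I did not measure them.

**What disagreed**
- The first firm stop, at about 7 mm of pull, gave way to a second at about 10 mm after 28° of turning. The thread rate accounts for only 1.4 mm of that 3 mm rise.
- After that, the gripper height overstated the pull by about 1.5 mm compared with the camera depth, so the wing probably slipped a little in the fingers. I placed the pinch by camera depth instead.

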